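Service the lint trap: take out the screen, screw the cover shut

ROBOT

A 6-joint arm with a two-finger parallel gripper is mounted at the origin on a cart in front of the work surface, level with it; the furniture and walls round the work are solid. World frame = base frame: x ahead of the robot, y to its left, z up, the work surface at z = 0. Lengths are in mm, angles in rad, forces in N, time in s.
With the tool pointing down it reaches from about 375 to 975 mm from the base axis. Payload 3.8 kg.
Tool frame: the origin (TCP) lies between the finger pads; the fingertips stand 22 mm ahead of it and the grasp point (between the pads) lies 3 mm ahead of it; z points along the fingers, y is the line along which they close (so a half turn about z gives the same grasp; the last joint's range is limited). The gripper opens to 85 mm and grips with 20 to 120 N. Pads are 22 mm wide; open, the fingers measure 114 mm over their backs; the gripper's body (76 mm by 85 mm) begins 54 mm behind the grasp point. The pads swing forward as they close: fully open they stand 13 mm farther back than shut.
Start: joints at [-1.212, 0.264, 1.604, -0, 1.274, -0.037], TCP at [260.238, -622.812, 253.28] pointing down, gripper open.
Joint ranges: [-2.63, 2.63], [-0.94, 2.18], [0.31, 2.57], [-1.31, 4.45], [0, 2.66], [-2.55, 2.55]. Speed limits (rad/s): [2.57, 2.57, 3.14, 3.14, 3.14, 3.14].

INTERFACE

Orientations are given as a 3x3 rotation matrix whose columns are the frame's x, y, z axes.
In Python, from bench import sensors, cams, ticket gives the robot as it stands.
- The arm moves only by the shell command python3 -m pendant 'ROWS' [FORCE]. ROWS is a JSON object of lists of equal length, an entry for each row: "dp": the shift along the tool's x, y, z in units of 40 mm (1.0 is 40 mm), a list of three; "turn": the turn, a rotation vector about the tool's x, y, z in units of 8 degrees (1.0 is 8 degrees), a list of three; "grip": the gripper command: -1 is shut, 1 is fully open, values between are in proportion. A call has exactly 8 rows; each row shifts and turns the commanded pose from where the row before left it, along the tool's axes as they then stand; what a row does not reach is not made up. A row lasts 1/10 s, in which the tool goes at most 50 mm and 8.59 degrees, less where a joint would pass 70% of its speed; a pose out of reach is approached as far as the arm can. A call is refused whole if a number of a shift passes 1 or a number of a turn 1, either way. A call with a gripper value outside its range is refused whole. The fingers move at their own pace and stop on an object; FORCE is the grip in N (left out, the last holds). Time passes only in rows, so rows that do not move let the fingers close, or fill a call up. It gives the time, the measured TCP pose, the force, the opening and the grip force at its end, in the units of the state.
- sensors.read_state(): the state, without advancing time (a new reading comes with each control period).
- cams.get_image(name): name is "scene" or "top"; returns a dict with "image" (480x640x3 uint8, red, green, blue), "K" (3x3 intrinsics, pixels), "T" (4x4, takes a point from camera to world coordinates). Camera axes: x right, y down, z forward; pixel columns grow to the right and rows downward; lengths in mm; the calibration is good to about 2 mm. A picture is of the moment at which its call begins. There is no depth.
- ticket.job_done(): hands the job in; it is judged then, once.
The state is a dict: "time": time; "joint_positions": joint angles; "dq": joint speeds; "joint_torque": joint torques, N m; "position": TCP position; "orientation": TCP orientation; "force": force on the tool from outside, world axes, zero at the start; "wrist_torque": the same for the moment, N m; "finger_gap": finger opening in mm; "grasp_force": force on a finger pad.
Only numpy, scipy, OpenCV 4.12 (cv2) and the standard library are available. Lean on these libraries where they do the work, as an engineer would, in place of code of your own. Each camera call takes 0.05 s, during which the arm holds its last target. There are 200 camera calls.

TASK

Service the laundry lint trap: slide the orange screen up out of its slots and put it in the red pot for washing, leaving the pot standing. Then close the trap with the blue cover: set it on the neck, turn it back (anticlockwise from above) until it drops into the thread, screw it forward (clockwise) until it is fully home against its stop, and let go. Leave the small carton, the pine block and the orange spray can at the back where they are.

Things in the scene. Friction and masses are not known exactly. Their poses are not given: they have to be found in the camera images.
- trap: white plastic pot of the lint trap, screwed to a 150 x 150 x 18 mm plywood board; fixed. Origin: centre of the board's underside, on the pot's axis; z up. Two hose barbs stick out along its +x and -x to 82 mm from the axis, 43 mm up. Heights below are above this origin
- neck_rim (a point): centre of the top rim of the trap's grey threaded neck, 95 mm up. Neck: 68 to 95 mm up, outer diameter 80 mm (92 mm over the thread), mouth 72 mm inside, rim chamfered 2.5 mm. The screen's slots inside reach 84 mm up
- neck_foot (a point): foot of the neck, 68 mm up. Four thread starts 90 degrees apart; each thread descends clockwise to an upright stop rib, followed by an open notch 27 degrees wide. The neck was fitted at any angle: the trap's pose does not tell where the notches lie, they must be felt or seen. A black rubber seal rings the foot
- cover_home (a point): where the cover's origin lies when fully home: 71 mm up (70.5 to 71.5). On the notch floor it lies 75 mm up; clockwise from there by 50 to 72 degrees it screws down to the stop, about 1 mm per 7 degrees, the last 2.5 mm against the springy seal (up to 8 N, about 0.5 N m to turn). Let go early, the seal lifts it again
- cover: blue screw cover, loose, 105 mm diameter (110 over the flutes), 75 mm high, 0.2 kg, standing on its open side. Origin: centre of its lower rim, z up. Skirt 98 mm inside. The flat top, 49 mm up, carries a grip bar 64 mm long (cover's x), 18 mm thick (y), from 49 to 75 mm up. 2 mm of play sideways on the neck
- cover_pins (a point): 6 mm above the cover's lower rim, on its axis, level with four 6 mm pins inside the skirt, in line with the bar and across it, tips 84 mm apart. With the pins on top of the thread the cover's origin is 81 to 87 mm up (90 on the ribs): clockwise is blocked by a rib; anticlockwise, within 80 degrees, the pins leave the thread and, unless held up, it drops to 75 mm; a rib then stops it
- cover_bar (a point): on the cover's axis, 70 mm above its lower rim, 5 mm under the top of the grip bar: the bar is gripped here across its 18 mm, fingertips clear of the flat top below. A cover that has dropped on one side only sits tilted and binds when screwed on: turn it back a little more until it lies level
- screen: orange framed lint screen, loose, 8 mm thick (its x), 62 mm wide (its y), 90 mm high (its z), 60 g. Origin: centre of its lower edge. It stands upright in two vertical slots 10 mm wide, lower edge 24 mm above the trap's origin; it must rise 65 mm to leave the slots and 72 mm to leave the neck
- screen_tab (a point): middle of the top edge of the screen's tab (36 mm wide, 8 mm thick, the top 24 mm of the screen), 19 mm above the neck's rim
- screen_mid (a point): middle of the screen, 45 mm above its lower edge
- paint_pot: red plastic pot, loose, open at the top, 108 mm diameter at the rim, 78 mm at the foot, 118 mm high, 6 mm floor, 0.2 kg. Origin: centre of its underside, z up.
- can_orange: spray can with an orange cap standing at the back, 67 mm diameter, 165 mm high; leave it
- screw_box: small orange and white carton lying at the back right, 52 x 90 x 32 mm; leave it
- wood_block: pine offcut lying at the back, 44 x 85 x 38 mm; leave it
Things that resemble listed ones, but are neither listed nor needed, are in the scene too. There is more than one size of the cover; the job needs the smaller. Of the things shaped like the screen, the orange one is meant.

How it is judged (in metres and radians):
On the way, in this order (a step that is already met when the one before it is completed fails the run):
1. the screen is in the red pot and let go (horizontal distance between screen_mid and paint_pot below 0.045 m and z of screen_mid in the frame of paint_pot below 0.075 m and contact force between the fingers and screen below 0.3 N), for 0.2 s.
2. the cover has dropped into the thread of the neck (horizontal distance between cover and trap below 0.006 m and z of cover in the frame of trap below 0.077 m and angle between the z axis of cover and the z axis of trap, either way round below 0.04 rad), for 0.1 s.
At the end, for the whole second after the job is handed in: cover screwed home: its origin under 72.2 mm above the trap's, within 4 mm of its axis, level to 2 degrees, held by the thread, released; screen at rest inside the red pot (middle within 45 mm of its axis, under 75 mm above its underside); pot upright within 8.6 degrees (z of cover in the frame of trap between 0.068 and 0.0722 m and horizontal distance between cover and trap below 0.004 m and angle between the z axis of cover and the z axis of trap, either way round below 0.035 rad and linear speed of each of cover, screen, paint_pot below 0.02 m/s and horizontal distance between screen_mid and paint_pot below 0.045 m and z of screen_mid in the frame of paint_pot between 0.01 and 0.075 m and angle between paint_pot's own z axis and vertical below 0.15 rad); the robot touches nothing.
It fails at once if the small carton is shifted by more than 40 mm (distance of screw_box from where it was at the start of the episode above 0.04 m).
It fails at once if the pine block is shifted by more than 40 mm (distance of wood_block from where it was at the start of the episode above 0.04 m).
It fails at once if the orange can is shifted by more than 40 mm (distance of can_orange from where it was at the start of the episode above 0.04 m).
It also fails if it takes over 61 s, if anything falls off the work surface, if the arm or the gripper's body presses on something with over 40 N, if the wrist force passes 120 N, or if a joint passes its speed limit or range.

## Working session

There is one attempt and no reset: what is moved stays moved. The work goes in short steps, Python scripts to look and compute and a shell command to move; the robot and the scene stay as the last step left them, time stands still between calls to the robot, and variables do not carry over. Pictures are saved under pics/ and viewed, at most 10 in all, crops included, and the job is handed in when it is done.

```bash
mkdir -p pics; ls
python3 - <<'E'
from bench import sensors,cams
import cv2,numpy as np
for n in("scene","top"):
    c=cams.get_image(n); cv2.imwrite(f"pics/{n}0.png",c["image"][:,:,::-1]); print(n,c["K"],c["T"])
    np.savez(f"{n}0.npz",**c)
s=sensors.read_state();print(s)
E
```

```text
pics
scene [[435.03989251   0.         320.84163367]
 [  0.         435.03989251 231.32528023]
 [  0.           0.           1.        ]] [[ 8.79609761e-01 -3.10386301e-01  3.60481639e-01  2.86859318e+02]
 [-4.75331992e-01 -5.43857203e-01  6.91577068e-01 -4.48472418e+02]
 [-1.86055118e-02 -7.79666395e-01 -6.25918643e-01  7.24371048e+02]
 [ 0.00000000e+00  0.00000000e+00  0.00000000e+00  1.00000000e+00]]
top [[455.94595439   0.         315.17748485]
 [  0.         455.94595439 239.46049838]
 [  0.           0.           1.        ]] [[-5.50257112e-01 -8.04996186e-01  2.21806787e-01  3.84187795e+02]
 [-8.34978238e-01  5.32174019e-01 -1.40007701e-01  3.65462305e+02]
 [-5.33414357e-03 -2.62244073e-01 -9.64986836e-01  1.11258965e+03]
 [ 0.00000000e+00  0.00000000e+00  0.00000000e+00  1.00000000e+00]]
{'time': 0.1, 'joint_positions': array([-1.21189102e+00,  2.64690962e-01,  1.60528838e+00,  2.10399937e-05,
        1.27369113e+00, -3.69083596e-02]), 'dq': array([-7.31525752e-04, -2.47684022e-03, -1.58767540e-03, -1.84039242e-03,
        8.41338597e-05, -1.88780394e-04]), 'joint_torque': array([ 6.02961100e-04, -5.16705680e+01, -3.68590021e+01,  2.01087420e-05,
        6.27550078e-03, -3.46843514e-07]), 'position': array([ 260.02781977, -622.21522777,  252.05010394]), 'orientation': array([[ 9.22685572e-01,  3.85552630e-01, -7.10995766e-04],
       [ 3.85553273e-01, -9.22683511e-01,  1.95248862e-03],
       [ 9.67630533e-05, -2.07565983e-03, -9.99997841e-01]]), 'force': array([-0.04438784, -1.04261956,  0.81689511]), 'wrist_torque': array([-0.01272556, -0.02358562,  0.03980061]), 'grasp_force': 0.0, 'finger_gap': 85.48360880865374}
```

View pics/scene0.png

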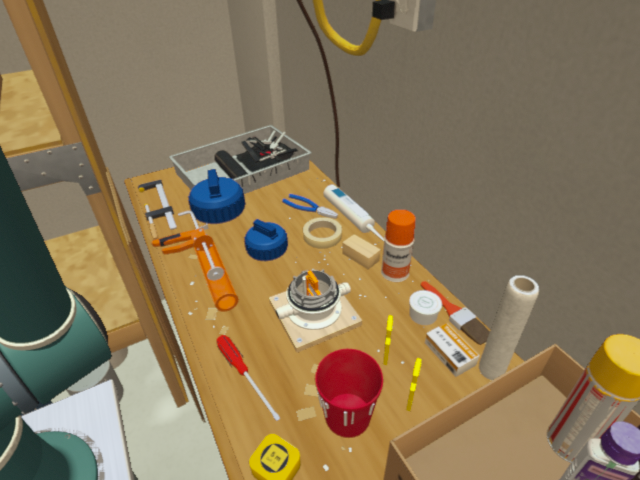

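View pics/top0.png

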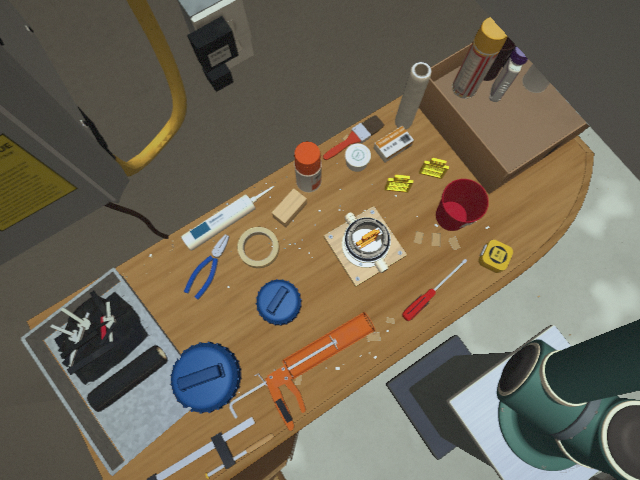

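Scene view: two blue covers, large at (217,197) and small at (267,238). In top view they are at (206,377) and (279,302). The smaller one fits the description. The orange screen stands in the trap at top (369,239), and the red pot is at (462,204). I'll confirm in an enlarged crop.

```bash
cat > h.py <<'E'
import numpy as np,cv2
def ray(c,u,v):
    d=np.linalg.inv(c["K"])@[u,v,1]; return c["T"][:3,3],c["T"][:3,:3]@d
def onz(c,u,v,z):
    o,d=ray(c,u,v); return o+d*(z-o[2])/d[2]
def proj(c,P):
    P=np.atleast_2d(P).astype(float); q=(P-c["T"][:3,3])@c["T"][:3,:3]; q=q@c["K"].T; return q[:,:2]/q[:,2:]
def crop(c,u,v,w,h,k):
    im=c["image"][v:v+h,u:u+w,::-1]; return cv2.resize(np.ascontiguousarray(im),None,fx=k,fy=k,interpolation=cv2.INTER_CUBIC)
E
python3 - <<'E'
from h import *
t=np.load("top0.npz");s=np.load("scene0.npz")
a=np.hstack([crop(t,320,195,100,75,4),crop(t,240,265,100,75,4)])
b=np.hstack([crop(s,265,255,100,75,4),crop(t,420,170,100,75,4)])
cv2.imwrite("pics/c1.png",np.vstack([a,b]))
# blue mask small cover, top
for n,c,box in(("top",t,(250,270,310,335)),("scene",s,(240,215,292,262))):
    h=cv2.cvtColor(c["image"],cv2.COLOR_RGB2HSV);m=(h[...,0]>100)&(h[...,0]<125)&(h[...,1]>120)
    u0,v0,u1,v1=box;k=m[v0:v1,u0:u1];y,x=np.nonzero(k);print(n,x.min()+u0,x.max()+u0,y.min()+v0,y.max()+v0)
E
```

```text
top 256 300 280 324
scene 245 286 220 259
```

View pics/c1.png

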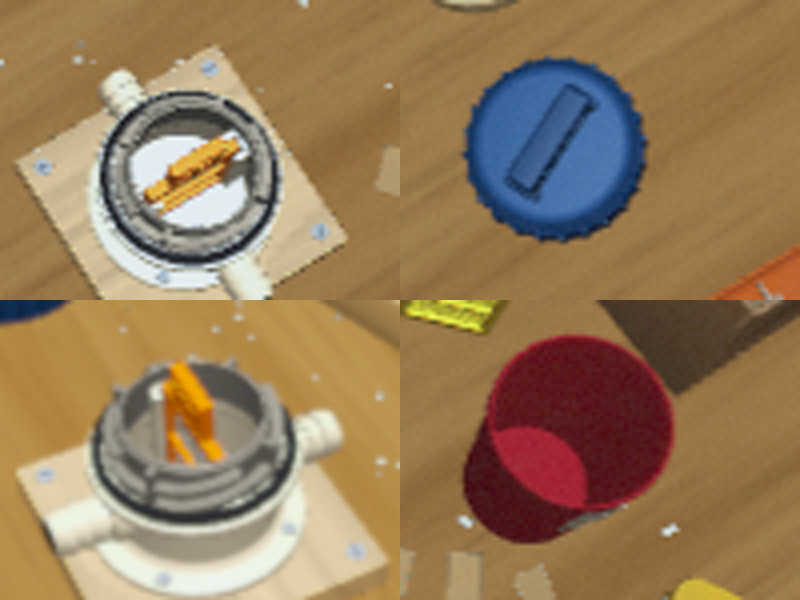

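Crop: the small cover's bar runs (542,195) to (585,90). The tab's top edge in the top view runs about (168,172) to (240,140), and the screen stands in the neck. The pot rim is centred near (582,422). Next I'll compute positions.

Run:
```python
from h import *
from scipy.optimize import least_squares as LS
t=np.load("top0.npz");s=np.load("scene0.npz")
np.set_printoptions(precision=1,suppress=True)
a=np.linspace(0,2*np.pi,73)
def cyl(x,y,r,z): return np.c_[x+r*np.cos(a),y+r*np.sin(a),np.full(73,z)]
def ext(p): return np.r_[p.min(0),p.max(0)]
def box(c,b,f):
    h=cv2.cvtColor(c["image"],cv2.COLOR_RGB2HSV);m=f(h);u0,v0,u1,v1=b;y,x=np.nonzero(m[v0:v1,u0:u1]);return np.r_[x.min()+u0,y.min()+v0,x.max()+u0+1,y.max()+v0+1]
blue=lambda h:(h[...,0]>100)&(h[...,0]<125)&(h[...,1]>120)
red=lambda h:((h[...,0]>172)|(h[...,0]<4))&(h[...,1]>150)&(h[...,2]>60)
def fit(name,tb,sb,model,x0):
    P=lambda p:np.vstack(model(*p))
    res=lambda p,w:np.r_[*[ext(proj(c,P(p)))-b-(-.5) *0 for c,b in w]]
    for lab,w in(("both",[(t,tb),(s,sb)]),("top",[(t,tb)]),("scene",[(s,sb)])):
        r=LS(res,x0,args=(w,));print(name,lab,r.x,r.fun)
tb=box(t,(250,270,310,335),blue);sb=box(s,(240,215,292,262),blue)
def cov(x,y): return [cyl(x,y,55,0),cyl(x,y,55,44),cyl(x,y,52,49)]
fit("cover",tb,sb,lambda x,y:cov(x,y),[500,200])
tb=box(t,(428,170,495,240),red);sb=box(s,(305,340,390,440),red);print(tb,sb)
fit("pot",tb,sb,lambda x,y:[cyl(x,y,54,118),cyl(x,y,39,0)],[600,0])
c=lambda X,Y,u,v:(u+X/4,v+Y/4)
print("board",[onz(t,*c(X,Y,320,195),18)[:2] for X,Y in((215,45),(345,240),(18,160))],[onz(s,*c(X,Y,265,255),18)[:2] for X,Y in((18,167),(387,268))])
print("neck mouth top ctr z95",onz(t,*c(190,173,320,195),95), "scene",onz(s,*c(195,112,265,255),95))
print("tab ends z114",[onz(t,*c(X,Y,320,195),114)[:2] for X,Y in((172,168),(238,141))],"scene",[onz(s,*c(X,Y,265,255),114)[:2] for X,Y in((180,63),(208,103))])
print("bar corners z75",[onz(t,*c(X,Y,240,265),75)[:2] for X,Y in((170,85),(197,100),(142,195),(110,182))])
```

```text
cover both [553.6 365.4] [-1.6 -2.3  0.9  1.1 -2.3 -0.9  1.1  1.3]
cover top [552.  365.4] [-1.2 -1.8  1.3  1.7]
cover scene [555.7 366.2] [-1.7 -1.3  1.7  0.9]
[436 179 488 231] [315 349 383 437]
pot both [ 500.6 -120.5] [-0.3 -0.8  0.9 -0.6 -0.9 -1.2  0.1  0.5]
pot top [ 499.6 -118.8] [-0.6 -0.1  0.6  0.1]
pot scene [ 500.9 -121.2] [-0.5 -1.   0.5  0.8]
board [array([626.7,  34.7]), array([479. ,  41.4]), array([632.6, 180.9])] [array([487. , 186.3]), array([625.2,  28.5])]
neck mouth top ctr z95 [553.8 115.3  95. ] scene [557.9 107.7  95. ]
tab ends z114 [array([558.6, 126.8]), array([551. ,  86.2])] scene [array([559.1, 125.1]), array([558.1,  93.2])]
bar corners z75 [array([571.1, 338.7]), array([555.3, 330.4]), array([526.9, 385.4]), array([543.1, 396.7])]
```

Run:
```python
from h import *
t=np.load("top0.npz");s=np.load("scene0.npz")
def draw(c,u,v,w,h,k,polys):
    im=crop(c,u,v,w,h,k)
    for P,col in polys:
        q=((proj(c,P)+0.5-[u,v])*k).astype(np.int32)[:,None]; cv2.polylines(im,[q],True,col,1)
    return im
def rect(x,y,z,L,W,a):
    a=np.radians(a);e=np.array([np.cos(a),np.sin(a)]);n=np.array([-e[1],e[0]])
    return np.array([np.r_[np.array([x,y])+i*L/2*e+j*W/2*n,z] for i,j in((1,1),(1,-1),(-1,-1),(-1,1))])
A=np.linspace(0,2*np.pi,73)[:-1]
circ=lambda x,y,r,z:np.c_[x+r*np.cos(A),y+r*np.sin(A),np.full(72,z)]
tx,ty=556,110
tp=[(circ(tx,ty,36,95),(0,255,0)),(rect(tx,ty,18,150,150,-2.3),(0,255,255)),(rect(tx,ty,114,36,8,80),(255,0,255))]
cx,cy=552.5,364.5
cp=[(rect(cx,cy,75,64,18,-63.5),(0,255,255)),(circ(cx,cy,52.5,0),(0,255,0)),(circ(cx,cy,50,49),(0,0,255))]
cv2.imwrite("pics/o1.png",np.vstack([np.hstack([draw(t,330,205,80,60,5,tp),draw(t,240,270,80,60,5,cp)]),np.hstack([draw(s,275,255,80,60,5,tp),draw(s,227,210,80,60,5,cp)])]))
```

```text
(no output)
```

View pics/o1.png

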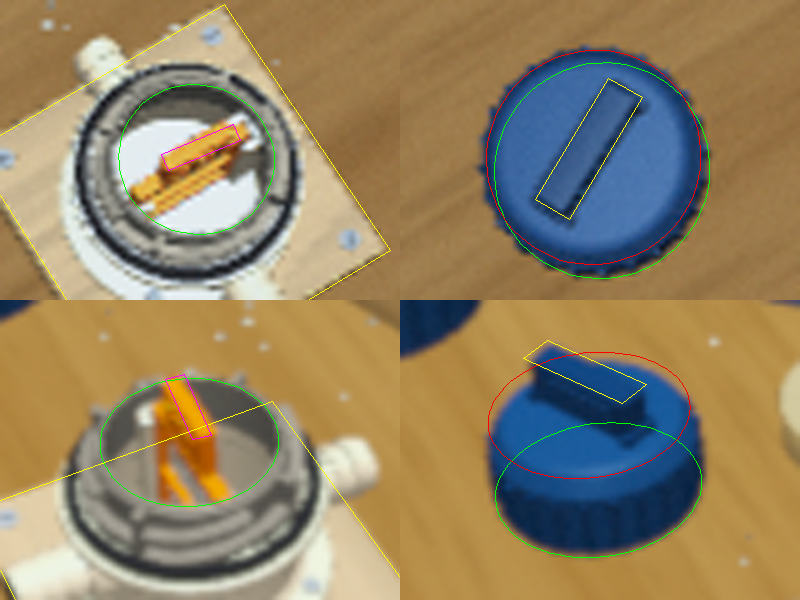

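Overlay: the trap model (556,110), mouth circle and tab rectangle (yaw 80°) match both views. The cover matches to about 2 mm at (553,365), bar yaw -63.5°. Moving to above the tab.

```bash
cat > g.py <<'E'
# python3 g.py x y z yaw_y : remaining shift (40 mm units, tool axes) and turn (8 deg units)
import sys,numpy as np
from bench import sensors
s=sensors.read_state();R=s["orientation"];p=s["position"]
x,y,z,w=map(float,sys.argv[1:])
cur=np.degrees(np.arctan2(R[1,1],R[0,1]));d=(w-cur+90)%180-90
from scipy.spatial.transform import Rotation as Ro
yv=np.array([np.cos(np.radians(cur+d)),np.sin(np.radians(cur+d)),0]);zv=np.array([0,0,-1.]);T=np.c_[np.cross(yv,zv),yv,zv]
print("t",s["time"],"pos",p.round(1),"yaw",cur.round(2),"dp",(R.T@(np.array([x,y,z])-p)/40).round(3),"dp after turn",(T.T@(np.array([x,y,z])-p)/40).round(3),"turn",(np.degrees(Ro.from_matrix(R.T@T).as_rotvec())/8).round(3),"F",s["force"].round(1),"gap",round(s["finger_gap"],1),"gf",s["grasp_force"],"j6",s["joint_positions"][5].round(2),"q",s["joint_positions"].round(2))
E
for i in 1 2; do :; done
python3 -m pendant '{"dp":[[0.2,-0.2,-0.25],[0.58,-0.58,-0.25],[0.58,-0.58,0],[0.58,-0.58,0],[0.58,-0.58,0],[0.58,-0.58,0],[0.58,-0.58,0],[0.58,-0.58,0]],"turn":[[0,0,0],[0,0,0],[0,0,0],[0,0,0],[0,0,0],[0,0,0],[0,0,0],[0,0,0]],"grip":[1,1,1,1,1,1,1,1]}' && python3 -m pendant '{"dp":[[0.75,-0.75,0],[0.75,-0.75,0],[0.75,-0.75,0],[0.75,-0.75,0],[0.75,-0.75,0],[0.75,-0.75,0],[0.75,-0.75,0],[0.75,-0.75,0]],"turn":[[0,0,0],[0,0,0],[0,0,0],[0,0,0],[0,0,0],[0,0,0],[0,0,0],[0,0,0]],"grip":[1,1,1,1,-0.3,-0.3,-0.3,-0.3]}'
python3 g.py 555.5 109.5 200 170
```

```text
time: 0.9
position: [352.2, -397.9, 274.0]
orientation: [[0.923, 0.386, 0.001], [0.386, -0.923, -0.0], [0.0, 0.0, -1.0]]
force: [0.1, -0.1, -0.3]
finger_gap: 85.5
grasp_force: 0.0
time: 1.7
position: [480.7, -83.6, 274.1]
orientation: [[0.923, 0.386, 0.001], [0.386, -0.923, -0.0], [0.001, 0.0, -1.0]]
force: [-0.0, 0.8, 0.4]
finger_gap: 29.9
grasp_force: 0.0
t 1.7 pos [480.7 -83.6 274.1] yaw -67.31 dp [ 3.586 -3.734  1.854] dp after turn [5.08  1.003 1.853] turn [ 6.000e-03 -5.000e-03 -7.164e+00] F [-0.   0.8  0.4] gap 29.9 gf 0.0 j6 0.95 q [-0.22 -0.11  1.97  0.    1.28  0.95]
```

```bash
python3 -m pendant '{"dp":[[0,0,0],[0,0,0],[0,0,0],[0,0,0],[0,0,0],[0,0,0],[0,0,0],[0,0,0]],"turn":[[0,0,-0.9],[0,0,-0.9],[0,0,-0.9],[0,0,-0.9],[0,0,-0.9],[0,0,-0.9],[0,0,-0.9],[0,0,-0.86]],"grip":[-0.3,-0.3,-0.3,-0.3,-0.3,-0.3,-0.3,-0.3]}' >/dev/null; python3 g.py 555.5 109.5 150 170
```

```text
t 2.5 pos [480.3 -85.3 273.9] yaw -9.74 dp [5.117 1.029 3.098] dp after turn [5.122 1.007 3.097] turn [ 0.003 -0.002  0.033] F [-0.4 -0.5  0.5] gap 30.0 gf 0.0 j6 -0.06 q [-0.23 -0.11  1.97  0.    1.28 -0.06]
```

```bash
python3 -m pendant '{"dp":[[0.64,0.13,0],[0.73,0.145,0],[0.75,0.15,0.4],[0.75,0.15,0.6],[0.75,0.15,0.7],[0.75,0.15,0.7],[0.75,0.15,0.7],[0,0,0]],"turn":[[0,0,0],[0,0,0],[0,0,0],[0,0,0],[0,0,0],[0,0,0],[0,0,0],[0,0,0]],"grip":[-0.3,-0.3,-0.3,-0.3,-0.3,-0.3,-0.3,-0.3]}' >/dev/null; python3 g.py 555.5 109.5 112 170
python3 - <<'E'
from h import *
from bench import cams
im=[]
for n,b in(("top",(330,175,80,80)),("scene",(270,225,80,80))):
    c=cams.get_image(n);im.append(crop(c,*b,5))
cv2.imwrite("pics/p1.png",np.hstack(im))
E
```

```text
t 3.3 pos [554.1 111.5 145.2] yaw -9.86 dp [-0.042  0.049  0.83 ] dp after turn [-0.043  0.043  0.83 ] turn [-0.051  0.008  0.017] F [-0.6 -1.  -0.6] gap 29.7 gf 0.0 j6 0.33 q [0.15 0.15 1.95 0.   1.05 0.33]
```

View pics/p1.png

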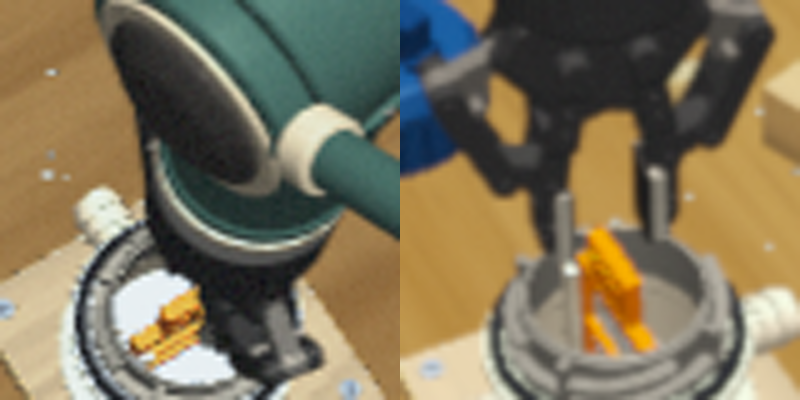

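The open fingers straddle the tab: in the scene half the tips are at (565,200) and (655,175) with the tab between them at (612,260). Descend and close.

```bash
python3 -m pendant '{"dp":[[-0.04,0.045,0.2],[0,0,0.2],[0,0,0.2],[0,0,0.2],[0,0,0],[0,0,0],[0,0,0],[0,0,0]],"turn":[[0,0,0],[0,0,0],[0,0,0],[0,0,0],[0,0,0],[0,0,0],[0,0,0],[0,0,0]],"grip":[-0.3,-0.3,-0.3,-0.3,-0.3,-1,-1,-1]}' 40 >/dev/null; python3 g.py 555.5 109.5 112 170
python3 -m pendant '{"dp":[[0,0,0],[0,0,0],[0,0,-0.1],[0,0,-0.1],[0,0,-0.1],[0,0,-0.1],[0,0,-0.1],[0,0,-0.1]],"turn":[[0,0,0],[0,0,0],[0,0,0],[0,0,0],[0,0,0],[0,0,0],[0,0,0],[0,0,0]],"grip":[-1,-1,-1,-1,-1,-1,-1,-1]}'
```

```text
t 4.2 pos [558.  106.6 117.4] yaw -9.95 dp [ 0.06  -0.074  0.134] dp after turn [ 0.06  -0.074  0.134] turn [-0.003  0.005  0.006] F [-2.6 -1.7  0.7] gap 8.2 gf 38.50547938607633 j6 0.32 q [ 0.15  0.19  1.96 -0.    0.99  0.32]
time: 5.0
position: [557.8, 106.7, 141.2]
orientation: [[0.174, 0.985, -0.001], [0.985, -0.174, -0.0], [-0.0, -0.001, -1.0]]
force: [1.9, -0.1, -11.2]
finger_gap: 8.2
grasp_force: 38.5
```

```bash
python3 -m pendant '{"dp":[[0,0,-0.2],[0,0,-0.2],[0,0,-0.2],[0,0,-0.2],[0,0,-0.2],[0,0,-0.2],[0,0,-0.2],[0,0,0]],"turn":[[0,0,0],[0,0,0],[0,0,0],[0,0,0],[0,0,0],[0,0,0],[0,0,0],[0,0,0]],"grip":[-1,-1,-1,-1,-1,-1,-1,-1]}'
python3 - <<'E'
from h import *
from bench import cams
c=cams.get_image("scene");cv2.imwrite("pics/p2.png",crop(c,250,170,120,150,4))
E
```

```text
time: 5.8
position: [560.3, 107.0, 200.7]
orientation: [[0.175, 0.985, 0.006], [0.985, -0.175, 0.001], [0.002, 0.005, -1.0]]
force: [-0.2, 1.1, -1.5]
finger_gap: 7.2
grasp_force: 47.0
```

View pics/p2.png

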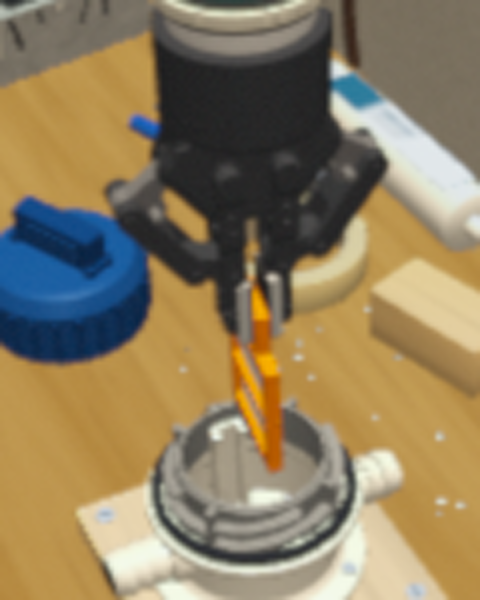

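The screen hangs upright in the fingers, its lower edge just at the rim. Raise it and go to the pot.

```bash
python3 -m pendant '{"dp":[[0,0,-0.3],[0,0,-0.4],[0,0,-0.4],[0,0,-0.15],[0,0,0],[0,0,0],[0,0,0],[0,0,0]],"turn":[[0,0,0],[0,0,0],[0,0,0],[0,0,0],[0,0,0],[0,0,0],[0,0,0],[0,0,0]],"grip":[-1,-1,-1,-1,-1,-1,-1,-1]}' >/dev/null; python3 g.py 500.5 -120 250 170
```

```text
t 6.65 pos [557.7 106.6 246.3] yaw -10.04 dp [-5.828 -0.42  -0.089] dp after turn [-5.828 -0.424 -0.093] turn [-0.012  0.004 -0.005] F [-0.6  0.5 -0.7] gap 6.8 gf 46.99152052402496 j6 0.32 q [0.15 0.07 1.84 0.   1.23 0.32]
```

```bash
python3 -m pendant '{"dp":[[-0.4,-0.03,-0.1],[-0.7,-0.05,0],[-0.9,-0.065,0],[-0.95,-0.07,0],[-0.95,-0.07,0],[-0.95,-0.07,0],[-0.6,-0.04,0],[-0.38,-0.03,0]],"turn":[[0,0,0],[0,0,0],[0,0,0],[0,0,0],[0,0,0],[0,0,0],[0,0,0],[0,0,0]],"grip":[-1,-1,-1,-1,-1,-1,-1,-1]}' >/dev/null; python3 -m pendant '{"dp":[[0,0,0],[0,0,0],[0,0,0],[0,0,0],[0,0,0],[0,0,0],[0,0,0],[0,0,0]],"turn":[[0,0,0],[0,0,0],[0,0,0],[0,0,0],[0,0,0],[0,0,0],[0,0,0],[0,0,0]],"grip":[-1,-1,-1,-1,-1,-1,-1,-1]}' >/dev/null
python3 g.py 500.5 -120 110 170
python3 - <<'E'
from h import *
from bench import cams
c=cams.get_image("scene");cv2.imwrite("pics/p3.png",crop(c,280,220,150,225,3))
E
```

```text
t 8.25 pos [ 500.9 -119.8  251.3] yaw -10.02 dp [-0.007 -0.009  3.532] dp after turn [-0.007 -0.009  3.532] turn [-0.     0.    -0.003] F [-0.2  0.8 -0.3] gap 6.9 gf 46.987953186035156 j6 -0.11 q [-0.28 -0.04  1.94 -0.    1.24 -0.11]
```

View pics/p3.png

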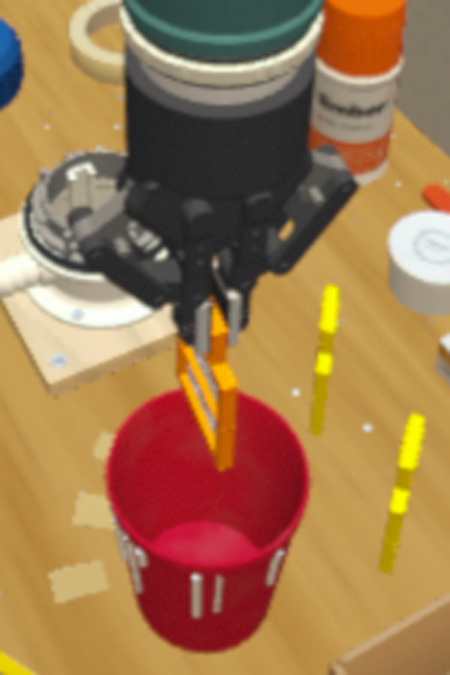

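The screen hangs over the pot's mouth, centred near (207,410) above the rim centre (207,480). Lower and release.

```bash
python3 -m pendant '{"dp":[[0,0,0.3],[0,0,0.5],[0,0,0.6],[0,0,0.6],[0,0,0.6],[0,0,0.4],[0,0,0.3],[0,0,0]],"turn":[[0,0,0],[0,0,0],[0,0,0],[0,0,0],[0,0,0],[0,0,0],[0,0,0],[0,0,0]],"grip":[-1,-1,-1,-1,-1,-1,-1,-1]}'; python3 -m pendant '{"dp":[[0,0,0],[0,0,0],[0,0,0],[0,0,0],[0,0,0],[0,0,0],[0,0,-0.2],[0,0,-0.4]],"turn":[[0,0,0],[0,0,0],[0,0,0],[0,0,0],[0,0,0],[0,0,0],[0,0,0],[0,0,0]],"grip":[-1,-0.4,-0.4,-0.4,-0.4,-0.4,-0.4,-0.4]}';python3 -m pendant '{"dp":[[0,0,-0.5],[0,0,-0.6],[0,0,-0.7],[0,0,-0.7],[0,0,-0.5],[0,0,0],[0,0,0],[0,0,0]],"turn":[[0,0,0],[0,0,0],[0,0,0],[0,0,0],[0,0,0],[0,0,0],[0,0,0],[0,0,0]],"grip":[-0.4,-0.4,-0.4,-0.4,-0.4,-0.4,-0.4,-0.4]}'; python3 g.py 553 364 180 26.5
python3 - <<'E'
from h import *
from bench import cams
c=cams.get_image("scene");cv2.imwrite("pics/p4.png",crop(c,280,220,150,225,2))
E
```

```text
time: 9.1
position: [499.0, -119.5, 116.8]
orientation: [[0.175, 0.985, -0.004], [0.985, -0.174, 0.001], [0.001, -0.005, -1.0]]
force: [-0.1, 0.3, -0.6]
finger_gap: 6.6
grasp_force: 47.0
time: 9.9
position: [499.6, -119.6, 142.5]
orientation: [[0.174, 0.985, -0.003], [0.985, -0.174, 0.001], [0.0, -0.003, -1.0]]
force: [0.0, -0.1, -0.6]
finger_gap: 25.6
grasp_force: 0.0
time: 10.7
position: [499.9, -119.7, 261.8]
orientation: [[0.174, 0.985, -0.002], [0.985, -0.174, 0.001], [0.0, -0.002, -1.0]]
force: [-0.5, 0.2, -0.8]
finger_gap: 25.8
grasp_force: 0.0
t 10.7 pos [ 499.9 -119.7  261.8] yaw -10.04 dp [12.138 -0.797  2.05 ] dp after turn [10.23   6.582  2.045] turn [-0.016 -0.007 -4.568] F [-0.5  0.2 -0.8] gap 25.8 gf 0.0 j6 -0.11 q [-0.28 -0.05  1.93 -0.    1.26 -0.11]
```

View pics/p4.png

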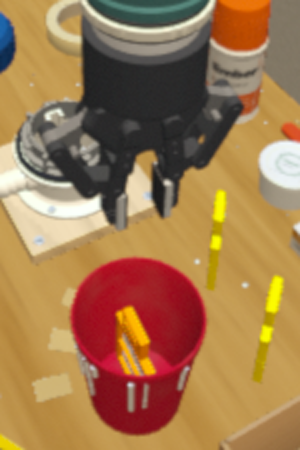

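The screen lies in the pot, at about (135,340) in the crop, and the pot is standing. Now the cover.

```bash
python3 -m pendant '{"dp":[[0.4,-0.025,0],[0.7,-0.045,0],[0.8,-0.05,0],[0.8,-0.05,0],[0.8,-0.05,0],[0.8,-0.05,0],[0.8,-0.05,0],[0.8,-0.05,0]],"turn":[[0,0,0],[0,0,0],[0,0,0],[0,0,0],[0,0,0],[0,0,0],[0,0,0],[0,0,0]],"grip":[0.06,0.06,0.06,0.06,0.06,0.06,0.06,0.06]}' >/dev/null; python3 -m pendant '{"dp":[[0.8,-0.05,0],[0.8,-0.05,0],[0.8,-0.05,0],[0.8,-0.05,0],[0.8,-0.05,0],[0.8,-0.06,0],[0.8,-0.06,0],[0.64,-0.05,0]],"turn":[[0,0,0],[0,0,0],[0,0,0],[0,0,0],[0,0,0],[0,0,0],[0,0,0],[0,0,0]],"grip":[0.06,0.06,0.06,0.06,0.06,0.06,0.06,0.06]}' >/dev/null; python3 -m pendant '{"dp":[[0,0,0],[0,0,0],[0,0,0],[0,0,0],[0,0,0.3],[0,0,0.5],[0,0,0.6],[0,0,0.5]],"turn":[[0,0,-0.9],[0,0,-0.9],[0,0,-0.9],[0,0,-0.9],[0,0,-0.97],[0,0,0],[0,0,0],[0,0,0]],"grip":[0.06,0.06,0.06,0.06,0.06,0.06,0.06,0.06]}' ; python3 g.py 553 364 76 26.5
```

```text
time: 13.15
position: [553.3, 363.0, 184.1]
orientation: [[-0.447, 0.895, -0.003], [0.895, 0.446, -0.002], [-0.0, -0.004, -1.0]]
force: [0.9, -0.3, 0.9]
finger_gap: 45.2
grasp_force: 0.0
t 13.15 pos [553.3 363.  184.1] yaw 26.52 dp [0.026 0.014 2.703] dp after turn [0.025 0.004 2.703] turn [-0.026  0.002  0.002] F [ 0.9 -0.3  0.9] gap 45.2 gf 0.0 j6 0.08 q [ 0.54  0.29  1.7  -0.    1.15  0.08]
```

```bash
python3 -m pendant '{"dp":[[0,0,0.4],[0,0,0.5],[0,0,0.5],[0,0,0.5],[0,0,0.3],[0,0,0.2],[0,0,0],[0,0,0]],"turn":[[0,0,0],[0,0,0],[0,0,0],[0,0,0],[0,0,0],[0,0,0],[0,0,0],[0,0,0]],"grip":[0.06,0.06,0.06,0.06,0.06,0.06,0.06,0.06]}' >/dev/null; python3 g.py 553 364.5 76 26.5
```

```text
t 13.95 pos [554.9 364.   91.9] yaw 26.52 dp [ 0.032 -0.036  0.397] dp after turn [ 0.032 -0.036  0.397] turn [ 0.007 -0.001  0.002] F [0.1 0.5 0.6] gap 45.3 gf 0.0 j6 0.08 q [0.54 0.38 1.77 0.   0.99 0.08]
```

```bash
python3 -m pendant '{"dp":[[0.02,-0.03,0.2],[0,0,0.2],[0,0,0],[0,0,0],[0,0,0],[0,0,0],[0,0,0],[0,0,0]],"turn":[[0,0,0],[0,0,0],[0,0,0],[0,0,0],[0,0,0],[0,0,0],[0,0,0],[0,0,0]],"grip":[0.06,0.06,0.06,-1,-1,-1,-1,-1]}' 80; python3 -m pendant '{"dp":[[0,0,0],[0,0,0],[0,0,-0.2],[0,0,-0.4],[0,0,-0.6],[0,0,-0.7],[0,0,-0.7],[0,0,-0.7]],"turn":[[0,0,0],[0,0,0],[0,0,0],[0,0,0],[0,0,0],[0,0,0],[0,0,0],[0,0,0]],"grip":[-1,-1,-1,-1,-1,-1,-1,-1]}' ;python3 g.py 556.5 109.5 210 26.5
```

```text
time: 14.75
position: [553.4, 364.1, 75.8]
orientation: [[-0.446, 0.895, 0.001], [0.895, 0.446, 0.001], [0.0, 0.001, -1.0]]
force: [-0.2, -0.3, 1.0]
finger_gap: 16.1
grasp_force: 78.7
time: 15.55
position: [552.7, 363.7, 209.3]
orientation: [[-0.447, 0.895, 0.0], [0.895, 0.447, 0.0], [0.0, 0.0, -1.0]]
force: [0.4, 0.5, -1.1]
finger_gap: 16.4
grasp_force: 78.2
t 15.55 pos [552.7 363.7 209.3] yaw 26.52 dp [-5.729 -2.753 -0.017] dp after turn [-5.73  -2.752 -0.016] turn [ 0.001 -0.     0.002] F [ 0.4  0.5 -1.1] gap 16.4 gf 78.21876168251038 j6 0.08 q [ 0.54  0.27  1.68 -0.    1.19  0.08]
```

```bash
python3 -m pendant '{"dp":[[-0.4,-0.2,0],[-0.75,-0.36,0],[-0.85,-0.41,0],[-0.85,-0.41,0],[-0.85,-0.41,0],[-0.85,-0.41,0],[-0.75,-0.36,0],[-0.43,-0.2,0]],"turn":[[0,0,0],[0,0,0],[0,0,0],[0,0,0],[0,0,0],[0,0,0],[0,0,0],[0,0,0]],"grip":[-1,-1,-1,-1,-1,-1,-1,-1]}' >/dev/null; python3 -m pendant '{"dp":[[0,0,0],[0,0,0],[0,0,0],[0,0,0],[0,0,0],[0,0,0],[0,0,0],[0,0,0]],"turn":[[0,0,0],[0,0,0],[0,0,0],[0,0,0],[0,0,0],[0,0,0],[0,0,0],[0,0,0]],"grip":[-1,-1,-1,-1,-1,-1,-1,-1]}' >/dev/null;python3 g.py 556.5 109.5 210 26.5
cat > look.py <<'E'
import sys
from h import *
from bench import cams,sensors
s=sensors.read_state();p=s["position"];
A=np.linspace(0,2*np.pi,73)[:-1]
circ=lambda x,y,r,z:np.c_[x+r*np.cos(A),y+r*np.sin(A),np.full(72,z)]
ims=[]
for n,b in(("top",(320,165,100,100)),("scene",(265,205,100,100))):
    c=cams.get_image(n);u,v,w,h=b;im=crop(c,*b,4)
    z0=p[2]-75.5
    for P,col in((circ(556,110,36,95),(0,255,0)),(circ(556,110,46,80),(0,255,0)),(circ(p[0],p[1],52.5,z0),(0,0,255)),(circ(p[0],p[1],50,z0+48),(0,0,255))):
        cv2.polylines(im,[((proj(c,P)+.5-[u,v])*4).astype(np.int32)[:,None]],True,col,1)
    ims.append(im)
cv2.imwrite(sys.argv[1],np.hstack(ims))
E
python3 look.py pics/p5.png
```

```text
t 17.15 pos [556.5 109.8 207.3] yaw 26.54 dp [-0.006 -0.004 -0.068] dp after turn [-0.006 -0.004 -0.068] turn [0.    0.    0.005] F [-0.  -0.2 -1.3] gap 16.4 gf 78.28965783119202 j6 -0.31 q [ 0.15  0.1   1.89  0.    1.16 -0.31]
```

View pics/p5.png

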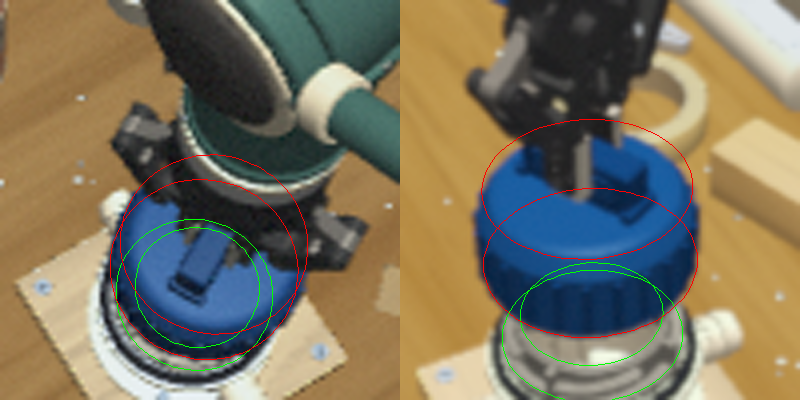

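The held cover sits over the neck. Its lower outline (top view bottom (205,360), scene bottom (590,337)) matches the TCP-based circles, and the neck matches the model to about 2 mm. Lower gently.

```bash
python3 -m pendant '{"dp":[[0,0,0.2],[0,0,0.2],[0,0,0.2],[0,0,0.15],[0,0,0.1],[0,0,0.05],[0,0,0],[0,0,0]],"turn":[[0,0,0],[0,0,0],[0,0,0],[0,0,0],[0,0,0],[0,0,0],[0,0,0],[0,0,0]],"grip":[-1,-1,-1,-1,-1,-1,-1,-1]}'; python3 -m pendant '{"dp":[[0,0,0.03],[0,0,0.03],[0,0,0.03],[0,0,0.03],[0,0,0.03],[0,0,0],[0,0,0],[0,0,0]],"turn":[[0,0,0],[0,0,0],[0,0,0],[0,0,0],[0,0,0],[0,0,0],[0,0,0],[0,0,0]],"grip":[-1,-1,-1,-1,-1,-1,-1,-1]}'
```

```text
time: 18.05
position: [556.8, 109.5, 171.5]
orientation: [[-0.446, 0.895, 0.0], [0.895, 0.446, 0.0], [-0.0, 0.0, -1.0]]
force: [-0.3, -0.3, -2.3]
finger_gap: 16.3
grasp_force: 78.3
time: 18.85
position: [556.6, 109.5, 165.3]
orientation: [[-0.446, 0.895, 0.0], [0.895, 0.446, 0.0], [-0.0, 0.0, -1.0]]
force: [-0.2, -0.6, -1.4]
finger_gap: 16.4
grasp_force: 78.3
```

```bash
python3 -m pendant '{"dp":[[0,0,0.03],[0,0,0.03],[0,0,0.03],[0,0,0.03],[0,0,0],[0,0,0],[0,0,0],[0,0,0]],"turn":[[0,0,0],[0,0,0],[0,0,0],[0,0,0],[0,0,0],[0,0,0],[0,0,0],[0,0,0]],"grip":[-1,-1,-1,-1,-1,-1,-1,-1]}'
```

```text
time: 19.65
position: [556.6, 109.6, 160.4]
orientation: [[-0.446, 0.895, 0.0], [0.895, 0.446, 0.0], [0.0, 0.0, -1.0]]
force: [1.6, 0.4, -3.0]
finger_gap: 16.2
grasp_force: 78.2
```

```bash
python3 -m pendant '{"dp":[[0,0,0.03],[0,0,0.03],[0,0,0],[0,0,0],[0,0,0],[0,0,0],[0,0,0],[0,0,0]],"turn":[[0,0,0],[0,0,0],[0,0,0],[0,0,0],[0,0,0],[0,0,0],[0,0,0],[0,0,0]],"grip":[-1,-1,-1,-1,-1,-1,-1,-1]}'; python3 -m pendant '{"dp":[[0,0,0.03],[0,0,0.03],[0,0,0],[0,0,0],[0,0,0],[0,0,0],[0,0,0],[0,0,0]],"turn":[[0,0,0],[0,0,0],[0,0,0],[0,0,0],[0,0,0],[0,0,0],[0,0,0],[0,0,0]],"grip":[-1,-1,-1,-1,-1,-1,-1,-1]}'
```

```text
time: 20.45
position: [556.6, 109.6, 158.1]
orientation: [[-0.446, 0.895, 0.0], [0.895, 0.446, 0.0], [-0.0, 0.0, -1.0]]
force: [0.8, 0.6, -2.0]
finger_gap: 16.6
grasp_force: 78.2
time: 21.25
position: [556.6, 109.5, 155.6]
orientation: [[-0.446, 0.895, 0.0], [0.895, 0.446, 0.0], [0.0, 0.0, -1.0]]
force: [2.3, 1.3, -2.9]
finger_gap: 16.5
grasp_force: 78.2
```

```bash
python3 -m pendant '{"dp":[[0,0,0.03],[0,0,0.03],[0,0,0],[0,0,0],[0,0,0],[0,0,0],[0,0,0],[0,0,0]],"turn":[[0,0,0],[0,0,0],[0,0,0],[0,0,0],[0,0,0],[0,0,0],[0,0,0],[0,0,0]],"grip":[-1,-1,-1,-1,-1,-1,-1,-1]}'; python3 -m pendant '{"dp":[[0,0,0.03],[0,0,0.03],[0,0,0],[0,0,0],[0,0,0],[0,0,0],[0,0,0],[0,0,0]],"turn":[[0,0,0],[0,0,0],[0,0,0],[0,0,0],[0,0,0],[0,0,0],[0,0,0],[0,0,0]],"grip":[-1,-1,-1,-1,-1,-1,-1,-1]}'; python3 -c "
from bench import sensors;s=sensors.read_state();print(s['wrist_torque'])"
```

```text
time: 22.05
position: [556.5, 109.5, 153.2]
orientation: [[-0.446, 0.895, -0.0], [0.895, 0.446, 0.0], [0.0, -0.0, -1.0]]
force: [1.6, 1.7, -2.8]
finger_gap: 16.5
grasp_force: 78.2
time: 22.85
position: [556.5, 109.5, 150.8]
orientation: [[-0.446, 0.895, -0.0], [0.895, 0.446, -0.0], [0.0, -0.0, -1.0]]
force: [1.9, 0.7, -1.9]
finger_gap: 16.3
grasp_force: 78.2
[ 0.2686232  -0.47688285 -0.10807054]
```

```bash
python3 -m pendant '{"dp":[[0,0,0.03],[0,0,0.02],[0,0,0],[0,0,0],[0,0,0],[0,0,0],[0,0,0],[0,0,0]],"turn":[[0,0,0],[0,0,0],[0,0,0],[0,0,0],[0,0,0],[0,0,0],[0,0,0],[0,0,0]],"grip":[-1,-1,-1,-1,-1,-1,-1,-1]}'; python3 -c "
from bench import sensors;s=sensors.read_state();print(s['wrist_torque'])"
```

```text
time: 23.65
position: [556.7, 109.5, 150.3]
orientation: [[-0.447, 0.895, 0.0], [0.895, 0.447, -0.0], [-0.0, 0.0, -1.0]]
force: [-1.9, -0.8, 5.7]
finger_gap: 16.5
grasp_force: 79.5
[ 0.15492101  0.14262263 -0.01171546]
```

Contact came at TCP z 150.3, so the origin is about 75 mm up: the pins went straight into the notches. Now screw clockwise, watching force and torque.

```bash
python3 -m pendant '{"dp":[[0,0,0],[0,0,0],[0,0,0],[0,0,0],[0,0,0.01],[0,0,0.01],[0,0,0],[0,0,0]],"turn":[[0,0,0.4],[0,0,0.4],[0,0,0.4],[0,0,0.4],[0,0,0.4],[0,0,0.4],[0,0,0],[0,0,0]],"grip":[-1,-1,-1,-1,-1,-1,-1,-1]}' 110; python3 -c "
from bench import sensors;s=sensors.read_state();print(s['wrist_torque'])"; python3 g.py 556.5 109.5 146.3 26.5
```

```text
time: 24.45
position: [557.5, 109.6, 150.4]
orientation: [[-0.127, 0.992, 0.002], [0.992, 0.127, 0.0], [-0.0, 0.002, -1.0]]
force: [-0.9, 0.5, 7.5]
finger_gap: 15.7
grasp_force: 109.1
[ 0.12831042  0.19061644 -0.19379019]
t 24.45 pos [557.5 109.6 150.4] yaw 7.31 dp [ 0.002 -0.025  0.102] dp after turn [ 0.009 -0.022  0.102] turn [ 0.015  0.004 -2.399] F [-0.9  0.5  7.5] gap 15.7 gf 109.12137150764465 j6 0.02 q [ 0.15  0.15  1.94 -0.    1.05  0.02]
```

```bash
python3 -m pendant '{"dp":[[0,0,0.01],[0,0,0.01],[0,0,0.01],[0,0,0.01],[0,0,0.01],[0,0,0.01],[0,0,0],[0,0,0]],"turn":[[0,0,0.4],[0,0,0.4],[0,0,0.4],[0,0,0.4],[0,0,0.4],[0,0,0.4],[0,0,0],[0,0,0]],"grip":[-1,-1,-1,-1,-1,-1,-1,-1]}' ; python3 -c "
from bench import sensors;s=sensors.read_state();print(s['wrist_torque'])"; python3 g.py 556.5 109.5 146.3 26.5
```

```text
time: 25.25
position: [557.5, 109.4, 148.1]
orientation: [[0.206, 0.978, 0.002], [0.978, -0.206, 0.0], [0.0, 0.002, -1.0]]
force: [-0.7, -0.4, 8.8]
finger_gap: 15.7
grasp_force: 109.3
[ 0.02036596  0.31217809 -0.25932855]
t 25.25 pos [557.5 109.4 148.1] yaw -11.91 dp [-0.003 -0.025  0.046] dp after turn [ 0.013 -0.022  0.046] turn [ 1.600e-02  2.000e-03 -4.801e+00] F [-0.7 -0.4  8.8] gap 15.7 gf 109.31225538253784 j6 0.36 q [ 0.15  0.15  1.94 -0.    1.05  0.36]
```

Descending in the thread. Continue.

```bash
python3 -m pendant '{"dp":[[0,0,0.01],[0,0,0.015],[0,0,0.015],[0,0,0.015],[0,0,0.015],[0,0,0.01],[0,0,0],[0,0,0]],"turn":[[0,0,0.4],[0,0,0.4],[0,0,0.4],[0,0,0.4],[0,0,0.4],[0,0,0.4],[0,0,0],[0,0,0]],"grip":[-1,-1,-1,-1,-1,-1,-1,-1]}' ; python3 -c "
from bench import sensors;s=sensors.read_state();print(s['wrist_torque'])"; python3 g.py 556.5 109.5 146.3 26.5
```

```text
time: 26.05
position: [558.0, 109.2, 145.8]
orientation: [[0.516, 0.857, 0.003], [0.857, -0.516, -0.001], [0.001, 0.003, -1.0]]
force: [-2.2, -1.7, 12.3]
finger_gap: 16.1
grasp_force: 109.7
[-0.23512316  0.3940487  -0.07818696]
t 26.05 pos [558.  109.2 145.8] yaw -31.07 dp [-0.013 -0.037 -0.013] dp after turn [ 0.024 -0.031 -0.013] turn [ 2.600e-02  3.000e-03 -7.196e+00] F [-2.2 -1.7 12.3] gap 16.1 gf 109.70865726470947 j6 0.69 q [ 0.15  0.15  1.94 -0.    1.04  0.69]
```

```bash
python3 -m pendant '{"dp":[[0,0,0],[0,0,0],[0,0,0],[0,0,0],[0,0,0],[0,0,0],[0,0,0],[0,0,0]],"turn":[[0,0,0.3],[0,0,0.3],[0,0,0.3],[0,0,0],[0,0,0],[0,0,0],[0,0,0],[0,0,0]],"grip":[-1,-1,-1,-1,-1,-1,-1,-1]}' ; python3 -c "
from bench import sensors;s=sensors.read_state();print(s['wrist_torque'])"; python3 g.py 556.5 109.5 146.3 26.5
```

```text
time: 26.85
position: [558.4, 109.5, 145.7]
orientation: [[0.619, 0.785, 0.004], [0.785, -0.619, -0.0], [0.003, 0.003, -1.0]]
force: [0.1, -0.8, 10.1]
finger_gap: 15.5
grasp_force: 109.5
[-0.02716427  0.20819469  0.0720353 ]
t 26.85 pos [558.4 109.5 145.7] yaw -38.25 dp [-0.028 -0.037 -0.014] dp after turn [ 0.022 -0.041 -0.014] turn [ 3.100e-02 -3.000e-03 -8.094e+00] F [ 0.1 -0.8 10.1] gap 15.5 gf 109.49698448181152 j6 0.82 q [ 0.15  0.15  1.94 -0.    1.04  0.82]
```

```bash
python3 -m pendant '{"dp":[[0,0,0],[0,0,0],[0,0,0],[0,0,0],[0,0,0],[0,0,0],[0,0,0],[0,0,0]],"turn":[[0,0,0.3],[0,0,0.3],[0,0,0.3],[0,0,0],[0,0,0],[0,0,0],[0,0,0],[0,0,0]],"grip":[-1,-1,-1,-1,-1,-1,-1,-1]}' ; python3 -c "
from bench import sensors;s=sensors.read_state();print(s['wrist_torque'],s['joint_torque'])"; python3 g.py 556.5 109.5 146.3 26.5
python3 look.py pics/p6.png
```

```text
time: 27.65
position: [558.4, 109.5, 145.8]
orientation: [[0.713, 0.701, 0.004], [0.702, -0.713, 0.0], [0.003, 0.003, -1.0]]
force: [0.1, 0.6, 10.7]
finger_gap: 15.9
grasp_force: 109.5
[0.01320779 0.24980024 0.01642032] [ 1.29699640e-02 -3.59263873e+01 -2.81935769e+01  8.24585353e-03
 -2.50468310e-01  4.46100708e-02]
t 27.65 pos [558.4 109.5 145.8] yaw -45.45 dp [-0.035 -0.033 -0.014] dp after turn [ 0.021 -0.044 -0.014] turn [ 3.300e-02 -6.000e-03 -8.994e+00] F [ 0.1  0.6 10.7] gap 15.9 gf 109.47904229164124 j6 0.94 q [ 0.15  0.15  1.94 -0.    1.04  0.94]
```

View pics/p6.png

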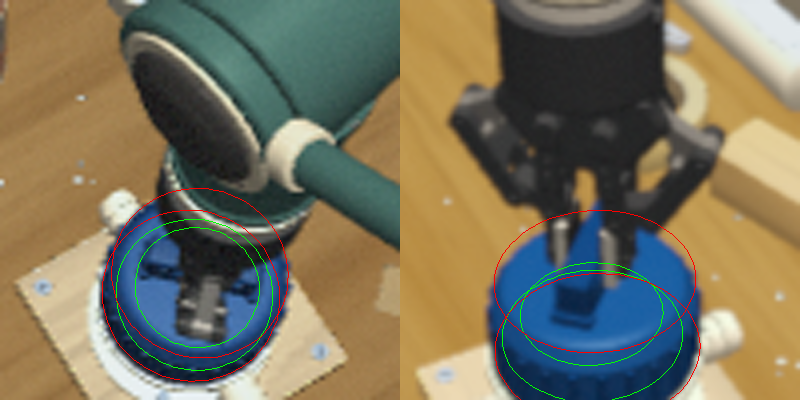

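```bash
python3 - <<'E'
from h import *
t=np.load("top0.npz");s=np.load("scene0.npz")
for a in(45,52,59,66,73):
    e=np.array([np.cos(np.radians(a)),np.sin(np.radians(a)),0])*32
    P=[[557,109.5,146]+e,[557,109.5,146]-e]
    print(a,((proj(t,P)+.5-[320,165])*4).round(),((proj(s,P)+.5-[265,205])*4+[400,0]).round())
E
python3 -m pendant '{"dp":[[0,0,0],[0,0,0],[0,0,0],[0,0,0],[0,0,0],[0,0,0],[0,0,0],[0,0,0]],"turn":[[0,0,0.3],[0,0,0.3],[0,0,0],[0,0,0],[0,0,0],[0,0,0],[0,0,0],[0,0,0]],"grip":[-1,-1,-1,-1,-1,-1,-1,-1]}' ; python3 -c "
from bench import sensors;s=sensors.read_state();print(s['wrist_torque'])"
```

```text
45 [[150. 249.]
 [264. 271.]] [[610. 196.]
 [570. 283.]]
52 [[149. 256.]
 [265. 265.]] [[602. 195.]
 [578. 284.]]
59 [[149. 263.]
 [265. 258.]] [[595. 194.]
 [587. 285.]]
66 [[150. 269.]
 [264. 251.]] [[587. 195.]
 [595. 285.]]
73 [[152. 276.]
 [262. 245.]] [[579. 195.]
 [603. 284.]]
time: 28.55
position: [558.0, 110.4, 145.8]
orientation: [[0.767, 0.641, 0.004], [0.641, -0.767, 0.001], [0.003, 0.002, -1.0]]
force: [-0.7, 3.4, 11.3]
finger_gap: 15.6
grasp_force: 109.7
[0.61554818 0.5213887  1.03016464]
```

The stop is felt (torque jumped to 1.0 N m) at 70.5 mm height. A small nudge to confirm it, then release and retreat.

```bash
python3 -m pendant '{"dp":[[0,0,0],[0,0,0],[0,0,0],[0,0,0],[0,0,0],[0,0,0],[0,0,0],[0,0,0]],"turn":[[0,0,0.2],[0,0,0],[0,0,0],[0,0,0],[0,0,0],[0,0,0],[0,0,0],[0,0,0]],"grip":[-1,-1,-1,-1,-1,-1,-1,-1]}' ; python3 -c "
from bench import sensors;s=sensors.read_state();print(s['wrist_torque'])"
```

```text
time: 29.35
position: [558.0, 110.5, 145.7]
orientation: [[0.783, 0.622, 0.004], [0.622, -0.783, 0.0], [0.003, 0.002, -1.0]]
force: [-0.8, 3.6, 11.5]
finger_gap: 16.0
grasp_force: 111.0
[0.708832   0.4045375  2.02001321]
```

```bash
python3 -m pendant '{"dp":[[0,0,0],[0,0,0],[0,0,0],[0,0,0],[0,0,0],[0,0,-0.1],[0,0,-0.4],[0,0,-0.6]],"turn":[[0,0,-0.1],[0,0,0],[0,0,0],[0,0,0],[0,0,0],[0,0,0],[0,0,0],[0,0,0]],"grip":[-1,-0.1,-0.1,-0.1,-0.1,-0.1,-0.1,-0.1]}' ; python3 -m pendant '{"dp":[[0,0,-0.7],[0,0,-0.7],[0,0,-0.7],[-0.8,-0.5,0],[-0.8,-0.5,0],[-0.8,-0.5,0],[-0.8,-0.5,0],[-0.4,-0.3,0]],"turn":[[0,0,0],[0,0,0],[0,0,0],[0,0,0],[0,0,0],[0,0,0],[0,0,0],[0,0,0]],"grip":[-0.1,-0.1,-0.1,-0.1,-0.1,-0.1,-0.1,-0.1]}'; python3 -m pendant '{"dp":[[0,0,0],[0,0,0],[0,0,0],[0,0,0],[0,0,0],[0,0,0],[0,0,0],[0,0,0]],"turn":[[0,0,0],[0,0,0],[0,0,0],[0,0,0],[0,0,0],[0,0,0],[0,0,0],[0,0,0]],"grip":[-0.1,-0.1,-0.1,-0.1,-0.1,-0.1,-0.1,-0.1]}'
python3 - <<'E'
from h import *
from bench import cams
from scipy.optimize import least_squares as LS
np.set_printoptions(precision=1,suppress=True)
A=np.linspace(0,2*np.pi,73)
cyl=lambda x,y,r,z:np.c_[x+r*np.cos(A),y+r*np.sin(A),np.full(73,z)]
ext=lambda p:np.r_[p.min(0),p.max(0)]
w=[]
for n,b in(("top",(325,180,415,275)),("scene",(260,225,365,340))):
    c=cams.get_image(n);cv2.imwrite(f"pics/end_{n}.png",c["image"][:,:,::-1])
    h=cv2.cvtColor(c["image"],cv2.COLOR_RGB2HSV);m=((h[...,0]>100)&(h[...,0]<125)&(h[...,1]>120)).astype(np.uint8)
    u0,v0,u1,v1=b;k,l,st,_=cv2.connectedComponentsWithStats(m[v0:v1,u0:u1]);s=st[1+st[1:,4].argmax()];w.append((c,np.r_[s[0]+u0,s[1]+v0,s[0]+s[2]+u0,s[1]+s[3]+v0]));print(n,w[-1][1],s[4])
P=lambda p:np.vstack([cyl(p[0],p[1],54,p[2]),cyl(p[0],p[1],54,p[2]+42)])
r=LS(lambda p:np.r_[*[(ext(proj(c,P(p)))-b)[[0,2,3]] for c,b in w]],[557,110,71]);print(r.x,r.fun)
E
```

```text
time: 30.15
position: [555.4, 109.3, 186.1]
orientation: [[0.778, 0.628, -0.003], [0.628, -0.778, -0.001], [-0.003, -0.002, -1.0]]
force: [-0.7, 0.0, 0.1]
finger_gap: 38.3
grasp_force: 0.0
time: 30.95
position: [384.4, 90.2, 271.6]
orientation: [[0.778, 0.628, 0.001], [0.628, -0.778, 0.0], [0.001, 0.0, -1.0]]
force: [0.4, 1.1, -0.1]
finger_gap: 38.7
grasp_force: 0.0
time: 31.75
position: [386.8, 90.6, 270.3]
orientation: [[0.778, 0.628, -0.0], [0.628, -0.778, -0.0], [-0.0, -0.0, -1.0]]
force: [0.2, 0.8, -1.0]
finger_gap: 38.3
grasp_force: 0.0
top [345 213 392 260] 1686
scene [287 255 339 310] 2160
[558.6 110.5  72.2] [-0.9  0.7  0.4 -1.   1.3  0.1]
```

```bash
python3 -c "
from bench import ticket;print(ticket.job_done())"
```

```text
the job is handed in; nothing more can be done
None
```

I handed the job in at about 32 s, but the hand-in returned no verdict: the screen is in the standing red pot, and the blue cover is screwed to its stop (2 N m felt, rim about 70.5 mm up by the arm and 72.2 mm by camera after letting go), released, with the arm clear.

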